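# Zero the micromanipulator with the sunken key

## Robot

A 6-joint arm with a two-finger parallel gripper is mounted at the origin on the work surface. World frame = base frame: x ahead of the robot, y to its left, z up, the work surface at z = 0. Lengths are in mm, angles in rad, forces in N, time in s.
With the tool pointing down it reaches from about 300 to 850 mm from the base axis. Payload 5.4 kg.
Tool frame: the origin (TCP) lies at the very end of the fingers, on their centre line; the grasp point (between the pads) lies 19 mm behind it; y points along the fingers, z is the direction in which the jaws open and shut, and the axes are right-handed (so a half turn about y gives the same grasp; the last joint's range is limited). The gripper opens to 85 mm and grips with 20 to 120 N. Pads are 22 mm wide; open, the fingers measure 114 mm over their backs; the gripper's body (76 mm by 85 mm) begins 54 mm behind the grasp point. The pads swing forward as they close: fully open they stand 13 mm farther back than shut.
Start: joints at [-0.21, 0.158, 1.597, -0, 1.386, -0.21], TCP at [574.983, -0.018, 196.999] pointing down, gripper open.
Joint ranges: [-2.91, 2.91], [-0.94, 2.29], [0.18, 2.7], [-1.29, 4.43], [0.17, 2.64], [-3, 3]. Speed limits (rad/s): [2.57, 2.57, 3.14, 3.14, 3.14, 3.14].

## Interface

Orientations are given as a unit quaternion [x, y, z, w].
In Python, from rig import env, hand, snapshot gives the robot as it stands. Calls block until the motion is done:
- env.goto(position, orientation): joint-space move of the TCP to a pose.
- env.movel(position, orientation=None, max_speed=150): straight line of the TCP; orientation=None keeps the orientation; max_speed is the mean speed in mm/s.
- env.goto_joints(angles): joint-space move.
- hand.grip(opening, effort=None): finger opening in mm; effort is the grip in N (None keeps the last); returns when the fingers have stopped.
- env.sleep(seconds).
- env.ik(position, orientation): joint angles nearest the present ones, or None.
- snapshot(name): name is "scene" or "side" or "wrist"; returns a dict with "image" (480x640x3 uint8, red, green, blue), "vfov" (degrees; the focal length in pixels is half the picture's height over the tangent of half this angle, whatever the lens; pixels are square), "cx", "cy" (the principal point, pixels), "R" (3x3) and "t" (3): a world point X has camera coordinates R X + t. Camera axes: x right, y down, z forward; pixel columns grow to the right and rows downward; lengths in mm; the calibration is good to about 2 mm. A picture is of the moment at which its call begins. There is no depth.
A pose or a line that the arm cannot do raises env.PlanningError and nothing moves.
- env.hand_in(): hands the job in, once; it reports no verdict.
Readings, each from a call of its own:
- env.current_time_s(): time.
- env.current_qpos(): joint angles.
- env.current_joint_velocities(): joint speeds.
- env.current_tau(): joint torques, N m.
- env.current_ee_pos(): TCP position.
- env.current_tcp_rot(): TCP orientation.
- env.current_ft_force(): force on the tool from outside, world axes, zero at the start.
- env.current_moment(): the same for the moment, N m.
- env.current_width(): finger opening in mm.
Only numpy, scipy, OpenCV 4.12 (cv2) and the standard library are available. Lean on these libraries where they do the work, as an engineer would, in place of code of your own. Each camera call takes 0.05 s, during which the arm holds its last target.

## Task

Zero the micromanipulator on the control box whose well is covered by a sliding dust shutter: push the shutter's upright tab along until the well is fully open, reach a fingertip down into the well and press the sunken key all the way in, then withdraw and push the shutter fully shut again. Do it all by touching and pushing with the fingers: do not pinch the tab, do not press the key of the other box, and leave the dish, the bottle and the lens where they stand.

Things in the scene. Friction and masses are not known exactly. Their poses are not given: they have to be found in the camera images.
- zero_box: Micromanipulator control box, fixed: white case 130 (x) x 190 (y) x 60 mm high, the one with a dark steel shutter between two low rails on top. Origin: centre of underside; z up; turned about z by up to 0.5 rad. Its rectangular well, 36 (x) x 50 (y) mm, 28 mm deep, is sunk in the top, centred at (0, -30, 60) mm. Rails 5 mm wide, 5 mm high, at x = +-26.5 mm, y = -64 to 64 mm; top otherwise flat.
- zero_well (a point): Centre of the mouth of the well of zero_box, in the plane of the box's top (60 mm above the bench); its axes are the box's. The key's centre lies straight below it.
- zero_key (a joint): The sunken round black key of zero_box, 22 mm across, at the centre of the well; its top lies 15 mm below the well's mouth when up. Value: how far it is pressed, m, 0 up, 0.005 fully in. A spring brings it back up; pressing starts at about 1.5 N and fully in takes 5 N.
- shutter (a joint): Dust shutter of zero_box: dark steel plate 46 (box x) x 64 mm (box y), 3.5 mm thick, 0.5 mm above the top. Value in m: 0 fully shut (centred over the well, at a stop), growing as it slides along the box's +y; 0.060 fully open (at the other stop, well wholly uncovered). Starts 0 to 10 mm ajar. Friction about 2 N; stays where it is left.
- tab_top (a point): Centre of the top edge of the shutter's upright tab; moves with the shutter. The bright tab is 30 mm wide (box x), 8 mm thick (box y) and rises 14 mm above the shutter plate, its top 78 mm above the bench. It stands at y = -4 mm in the box's frame when shut, +56 mm when open. Axes as the box's. Touching its -y and +y halves at once counts as pinching.
- heat_box: The stage-warmer control box, fixed to the bench: same white case and same well, but no shutter or rails; its well is open and a flat dark steel plate (75 x 60 mm, 3 mm thick) lies on its top beside the well, towards its +y. Origin: centre of its underside. The boxes stand one to the left and one to the right, in either order.
- heat_well (a point): Centre of the mouth of the open well of heat_box, 60 mm above the bench.
- heat_key (a joint): The sunken key of heat_box, the same as zero_key; not to be pressed. Value: how far it is pressed, m.
- dish: Bystander: loose clear culture dish, 60 mm across, 14 mm high, midway between the boxes, on the robot's side. Origin: centre of its underside.
- bottle: Bystander: loose amber bottle with white cap, 40 mm across, 75 mm high, midway between the boxes, on the far side. Origin: centre of its underside.
- objective: Bystander: loose microscope objective lens of steel, 28 mm across, 46 mm high, beside the bottle, about 85 mm from it. Origin: centre of its underside.
There are look-alikes about, which are no part of the job. Leave any brown or orange look-alike of the zero_box alone. What is shaped like the heat_box but purple is not meant.

How it is judged (in metres and radians):
On the way, in this order (a step that is already met when the one before it is completed fails the run):
1. the shutter is pushed open, clear of the well (value of joint shutter above 0.053 m), for 0.1 s.
2. the sunken key is pressed all the way in, with the fingers, the shutter open (value of joint zero_key above 0.0042 m and contact force between zero_key and the fingers above 1 N and value of joint shutter above 0.053 m), for 0.1 s.
3. the key is up again and the shutter is pushed fully shut (value of joint shutter below 0.004 m and value of joint zero_key below 0.001 m), for 0.1 s.
At the end, for the whole second after the job is handed in: The shutter is shut to within 4 mm, both keys are up (within 1 mm), and the dish, bottle and lens are within 15 mm of where they started (all of step 3 and value of joint heat_key below 0.001 m and distance of each of dish, bottle, objective from where it was at the start of the episode below 0.015 m); the robot touches nothing.
It fails at once if the tab is pinched (both halves of its thickness touched by the fingers at once) (contact force between each of shutter_c1, shutter_c2 and the fingers above 0.5 N).
It fails at once if the key of the other box is pressed (value of joint heat_key above 0.002 m).
It fails at once if the dish, bottle or lens is lifted, carried or pushed away (15 mm) (distance of any of dish, bottle, objective from where it was at the start of the episode above 0.015 m).
It also fails if it takes over 48 s, if anything falls off the work surface, if the arm or the gripper's body presses on something with over 40 N, if the wrist force passes 120 N, or if a joint passes its speed limit or range.

## Working session

There is one attempt and no reset: what is moved stays moved. The work goes in short steps, each a Python script; the robot and the scene stay as the last script left them, time stands still between calls to the robot, and variables do not carry over. Pictures are saved under pics/ and viewed, and the job is handed in when it is done.

```bash
ls; mkdir -p pics; python3 - <<'E'
from rig import env, hand, snapshot
import cv2
for n in ("scene","side","wrist"):
    s=snapshot(n); cv2.imwrite(f"pics/{n}0.png",s["image"][:,:,::-1]); print(n,s["vfov"],s["cx"],s["cy"],s["R"],s["t"])
print(env.current_time_s(),env.current_tcp_rot(),env.current_width())
E
```

```text
pics
scene 52.86221857617909 316.744818382792 229.59358871677748 [[-0.49820488  0.86686057  0.01856458]
 [ 0.59109028  0.35522214 -0.72417506]
 [-0.63435336 -0.3498142  -0.68936626]] [ 196.53145095 -305.44271693 1345.61112975]
side 55.78347262025033 322.19719085692435 247.57555294636796 [[-0.9803636  -0.19709016  0.00653258]
 [-0.13735632  0.65871724 -0.73974647]
 [ 0.14149363 -0.72611781 -0.67285398]] [589.9177328   63.98145194 909.06405909]
wrist 69.62766915735047 318.10616498497546 235.4022186028215 [[ 9.99999267e-01  7.17653499e-04 -9.75634631e-04]
 [ 9.60106620e-04 -9.60762913e-01  2.77369254e-01]
 [-7.38298554e-04 -2.77369988e-01 -9.60762897e-01]] [-573.66906702  -35.45600128  377.94842882]
0.15 [-0.50028272  0.50044077 -0.49956235  0.49971362] 85.51533866738723
```

View pics/scene0.png

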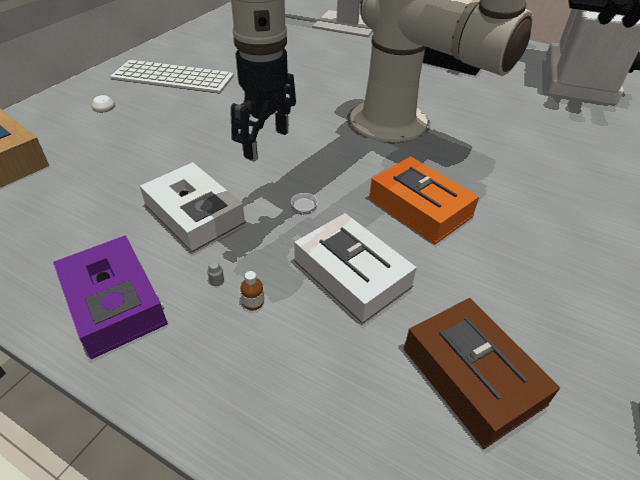

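View pics/side0.png

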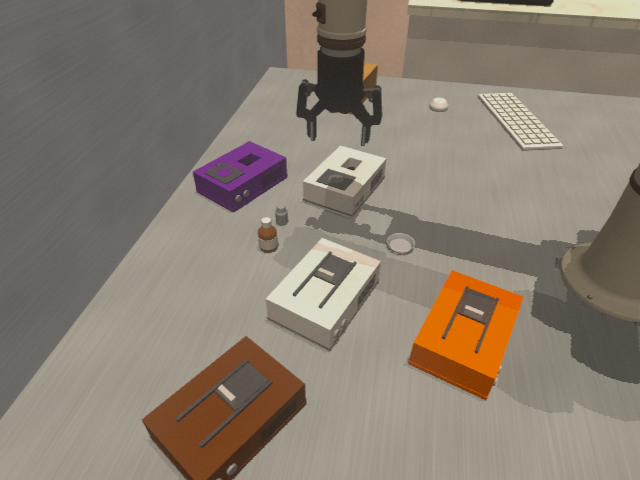

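View pics/wrist0.png

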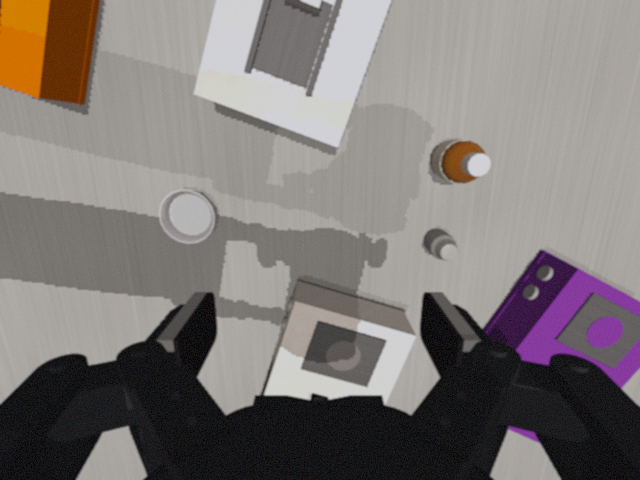

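The scene shows these candidates. Boxes with a shutter and rails are white at scene (355,265), orange at (425,198) and brown at (482,370). Boxes with an open well are white at (192,205), which is heat_box, and purple at (108,295). The white one with the shutter fits zero_box. I'll confirm it in a crop and measure it there.

```bash
python3 - <<'E'
import cv2
a=cv2.imread("pics/scene0.png")[200:330,280:430]; cv2.imwrite("pics/c1.png",cv2.resize(a,None,fx=5,fy=4.5,interpolation=cv2.INTER_CUBIC)[:600,:800])
a=cv2.imread("pics/scene0.png")[205:325,285:425]; cv2.imwrite("pics/c1.png",cv2.resize(a,None,fx=5,fy=5,interpolation=cv2.INTER_CUBIC))
a=cv2.imread("pics/side0.png")[230:350,255:395]; cv2.imwrite("pics/c2.png",cv2.resize(a,None,fx=5,fy=5,interpolation=cv2.INTER_CUBIC))
E
```

```text
(no output)
```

View pics/c1.png

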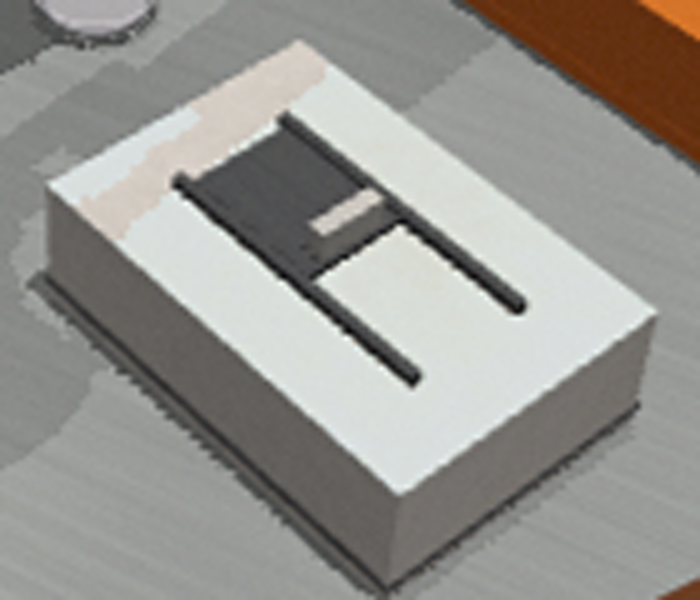

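View pics/c2.png

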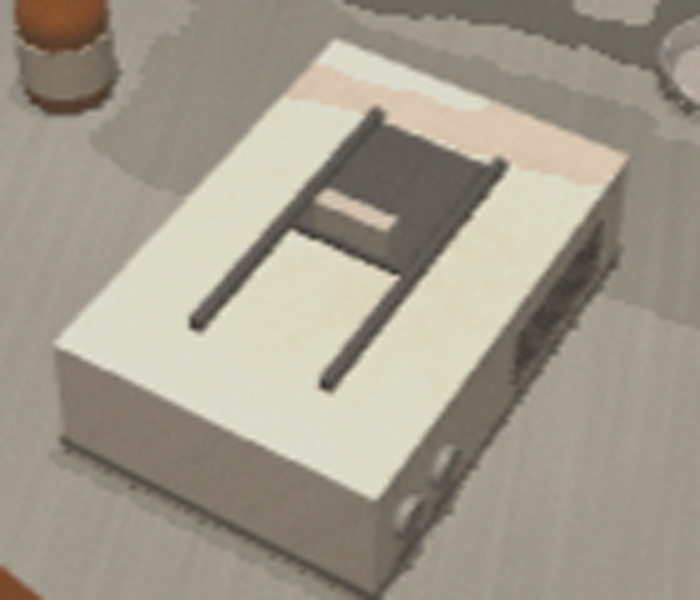

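Both crops show a white case with a dark shutter and rails, so this is zero_box. The top corners are at scene crop (300,40), (657,316), (400,493), (48,185) and side crop (335,38), (628,156), (377,499), (56,346). Next I fit the pose.

```bash
cat > h.py <<'E'
import numpy as np
def ray(s,u,v):
    f=240/np.tan(np.radians(s["vfov"]/2)); R=np.array(s["R"]);t=np.array(s["t"])
    d=R.T@np.array([(u-s["cx"])/f,(v-s["cy"])/f,1]); return -R.T@t,d
def atz(s,u,v,z):
    o,d=ray(s,u,v); return o+d*(z-o[2])/d[2]
def proj(s,X):
    f=240/np.tan(np.radians(s["vfov"]/2)); p=np.asarray(X)@np.array(s["R"]).T+np.array(s["t"])
    return np.c_[p[:,0]/p[:,2]*f+s["cx"],p[:,1]/p[:,2]*f+s["cy"]]
E
python3 - <<'E'
from rig import env, hand, snapshot
from h import *
S=snapshot("scene");D=snapshot("side")
for s,o,c,tab in((S,(285,205),[(300,40),(657,316),(400,493),(48,185)],[(310,218),(372,188),(385,200),(322,234)]),(D,(255,230),[(628,156),(377,499),(56,346),(335,38)],[(317,190),(397,217),(390,231),(315,204)])):
    P=np.array([atz(s,o[0]+u/5,o[1]+v/5,60) for u,v in c]); m=P.mean(0)
    ed=[P[i]-P[(i+1)%4] for i in range(4)]
    print(P.round(1).tolist(),m.round(1),[round(float(np.linalg.norm(e)),1) for e in ed],[round(float(np.arctan2(e[1],e[0])),3) for e in ed])
    yaw=np.arctan2(*( (P[1]-P[0]+P[2]-P[3])[1::-1]))-np.pi/2
    t=np.mean([atz(s,o[0]+u/5,o[1]+v/5,78) for u,v in tab],axis=0)
    c_,s_=np.cos(yaw),np.sin(yaw); d=t-m
    print("yaw",yaw,"tab in box",c_*d[0]+s_*d[1],-s_*d[0]+c_*d[1], t)
for s,p in ((S,[(303,203,14),(252,300,0),(216,278,0)]),(D,[(400,243,7),(268,245,0),(281,221,0)])):
    for u,v,z in p: print(atz(s,u,v,z).round(0))
E
```

```text
[[469.5, 107.2, 60.0], [535.5, 285.7, 60.0], [654.3, 240.8, 60.0], [591.3, 63.9, 60.0]] [562.6 174.4  60. ] [190.3, 126.9, 187.8, 129.3] [-1.925, 2.781, 1.229, -0.342]
yaw -0.3482706965601132 tab in box -0.6920359882525595 -1.4849207428024371 [561.49039737 173.23195795  78.        ]
[[468.0, 106.9, 60.0], [531.4, 284.1, 60.0], [652.4, 242.0, 60.0], [589.9, 63.0, 60.0]] [560.4 174.   60. ] [188.2, 128.1, 189.6, 129.6] [-1.914, 2.807, 1.235, -0.346]
yaw -0.3398079029167631 tab in box 0.21025639837298632 -0.16947139092703 [560.5636207  173.78061119  78.        ]
[440.  -9.  14.]
[708.  44.   0.]
[700. -45.   0.]
[434. -14.   7.]
[712.  43.   0.]
[707. -42.   0.]
```

```bash
cat >> h.py <<'E'
from scipy.spatial.transform import Rotation as Ro
C=np.array([561.5,174.2]);YAW=-0.344
ex=np.array([np.cos(YAW),np.sin(YAW)]);ey=np.array([-np.sin(YAW),np.cos(YAW)])
def W(bx,by,z): return list(C+bx*ex+by*ey)+[z]
def quat(sg):
    z=np.array([*(sg*ey),0]);y=np.array([0,0,-1.]);x=np.cross(y,z)
    return Ro.from_matrix(np.c_[x,y,z]).as_quat().tolist()
E
python3 - <<'E'
from rig import env, hand, snapshot
from h import *
import cv2
print(Ro.from_quat(env.current_tcp_rot()).as_matrix().round(2))
for sg in (1,-1):
    for p in (W(0,-30,120),W(0,85,68)): print(sg,np.round(env.ik(p,quat(sg)),2) if env.ik(p,quat(sg)) is not None else None)
E
```

```text
[[-0. -0.  1.]
 [-1.  0. -0.]
 [-0. -1. -0.]]
1 [ 0.05  0.22  1.69 -0.    1.24 -1.18]
1 [ 0.22  0.45  1.5  -0.    1.19 -1.01]
-1 [ 0.05  0.22  1.69 -0.    1.24  1.96]
-1 [ 0.22  0.45  1.5  -0.    1.19  2.13]
```

```bash
python3 - <<'E'
from rig import env, hand, snapshot
from h import *
import cv2
hand.grip(0,20)
env.goto(W(0,-30,170),quat(1))
print(env.current_time_s(),np.round(env.current_ee_pos(),1),env.current_width(),np.round(env.current_ft_force(),1))
s=snapshot("wrist"); np.save("w1.npy",s,allow_pickle=True)
im=s["image"][:,:,::-1].copy(); cv2.imwrite("pics/w1raw.png",im)
for bx,by,z in ((65,95,60),(-65,95,60),(65,-95,60),(-65,-95,60),(29,64,65),(-29,64,65),(15,3,78),(-15,3,78),(23,34,64),(-23,34,64)):
    u=proj(s,[W(bx,by,z)])[0]; cv2.drawMarker(im,tuple(int(round(q)) for q in u),(0,0,255),0,10,1)
cv2.imwrite("pics/w1.png",im)
s=snapshot("side");cv2.imwrite("pics/s1.png",s["image"][:,:,::-1])
E
```

```text
1.9417 [551.6 145.6 170.2] 0.14965617086909405 [-0.  -1.   0.4]
```

View pics/w1.png

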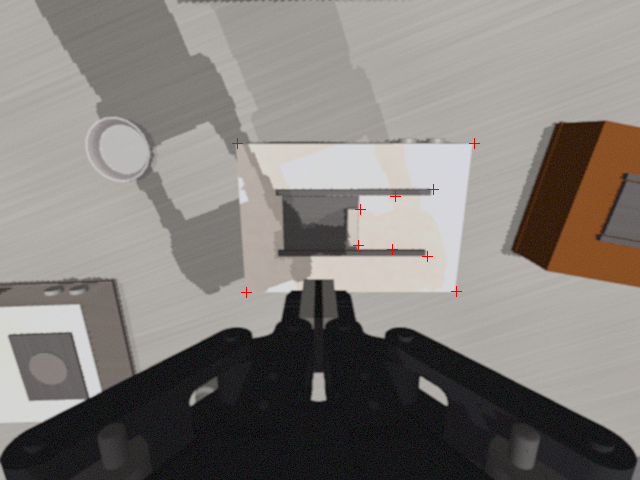

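View pics/s1.png

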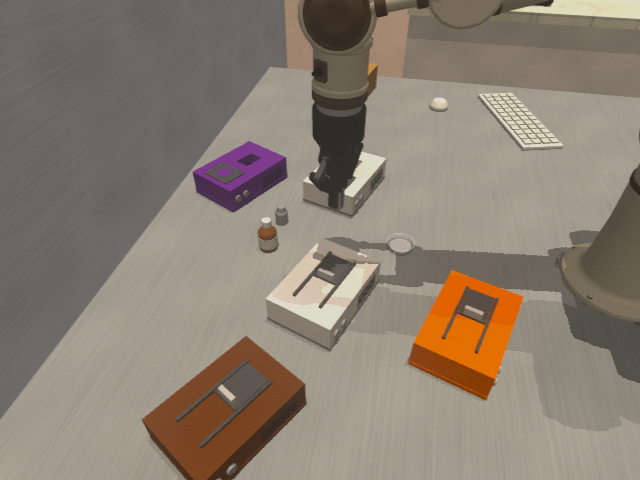

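The predicted corners lie within about 1 mm of the image: tab at wrist (358,227), box corners at (238,143), (474,143), (456,292) and (243,292). Now I go down behind the tab and push until the stop is felt.

```bash
python3 - <<'E'
from rig import env, hand, snapshot
from h import *
import cv2
q=quat(1)
def F():
    f=np.array(env.current_ft_force()); return round(float(f[:2]@ex),1),round(float(f[:2]@ey),1),round(float(f[2]),1)
env.movel(W(0,-30,68),q); print(F())
by=-30
env.movel(W(0,20,68),q,max_speed=60); print(20,F())
by=20
while by<58:
    by+=2; env.movel(W(0,by,68),q,max_speed=40); f=F(); print(by,f)
    if f[1]<-8: break
print(env.current_time_s(),env.current_ee_pos())
for n in("side","wrist","scene"):
    s=snapshot(n);cv2.imwrite(f"pics/o_{n}.png",s["image"][:,:,::-1])
E
python3 -c "
import cv2
a=cv2.imread('pics/o_side.png')[190:350,240:400];b=cv2.imread('pics/o_scene.png')[190:350,270:430]
cv2.imwrite('pics/o.png',cv2.resize(cv2.hconcat([a,b]),None,fx=2.5,fy=2.5,interpolation=2))"
```

```text
(0.7, 0.6, 0.8)
20 (0.7, -0.1, -0.4)
22 (0.7, 0.6, 1.2)
24 (-0.2, 0.2, -0.1)
26 (0.2, 0.2, -1.4)
28 (-0.4, 0.1, 0.4)
30 (-0.4, 0.4, -0.4)
32 (0.6, -0.2, 0.1)
34 (-0.6, -0.1, 0.0)
36 (-0.7, 0.2, 0.3)
38 (0.8, -0.3, 0.3)
40 (-0.2, -0.6, -0.2)
42 (0.3, 0.3, -0.5)
44 (0.7, 0.3, 0.7)
46 (-0.6, -0.6, -0.4)
48 (0.1, -0.5, 0.2)
50 (-0.2, 0.6, 0.6)
52 (0.8, 0.1, -0.8)
54 (-0.2, -0.6, -0.5)
56 (0.2, 0.2, 0.1)
58 (0.7, -0.7, -0.1)
8.6083 [581.08920157 228.89930607  68.0123357 ]
```

View pics/o.png

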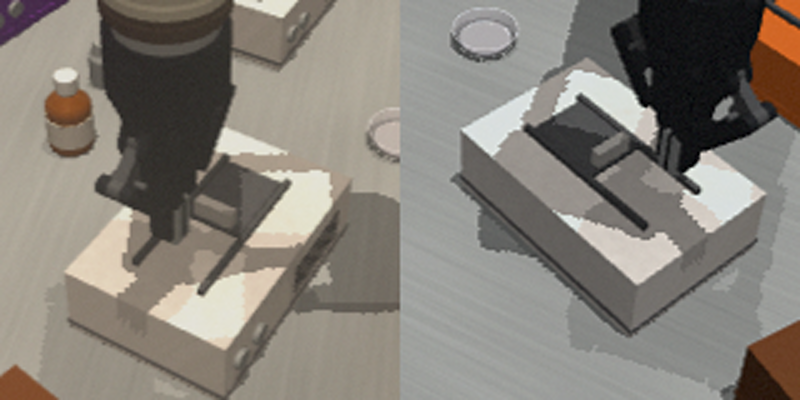

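View pics/o_wrist.png

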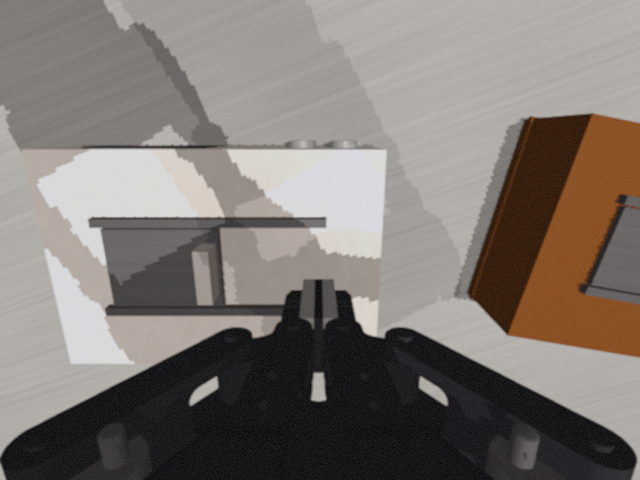

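The shutter did not move and no force was felt: the tab is still at side crop (215,207). The fingers are not where I expected, so I'll project the TCP into the pictures.

```bash
python3 - <<'E'
from rig import env, hand, snapshot
from h import *
import cv2
p=np.array(env.current_ee_pos()); print(p, env.current_width(), W(0,58,68)); out=[]
for n,o in(("side",(240,190)),("scene",(270,190))):
    s=snapshot(n); im=s["image"][:,:,::-1][o[1]:o[1]+160,o[0]:o[0]+160]; im=cv2.resize(im,None,fx=2.5,fy=2.5,interpolation=2)
    for X,c in ((p,(0,0,255)),(p+[0,0,30],(0,255,255)),(p-[0,0,8],(255,0,0)),(W(0,-1,78),(0,255,0)),(W(15,-5,78),(255,0,255)),(W(29,64,65),(255,255,0)),(W(29,-64,65),(255,255,0))):
        u=(proj(s,[X])[0]-o+.5)*2.5; cv2.drawMarker(im,tuple(int(round(q)) for q in u),c,0,10,1)
    out.append(im)
cv2.imwrite("pics/o2.png",cv2.hconcat(out))
E
```

```text
[581.06721317 228.793791    68.004152  ] 0.01674258888077797 [np.float64(581.060815105515), np.float64(228.80196436400303), 68]
```

View pics/o2.png

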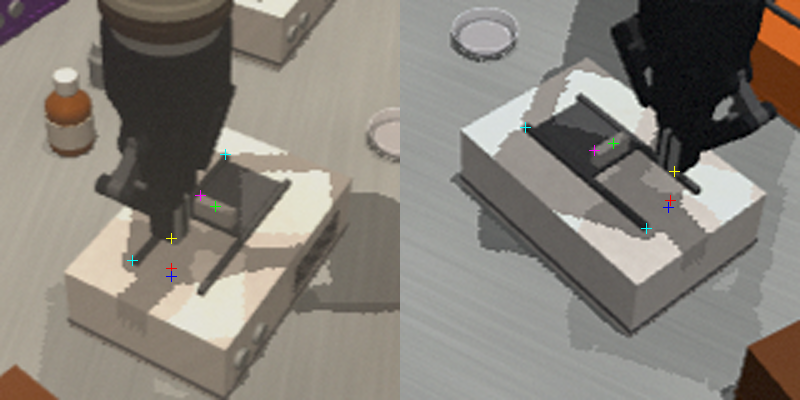

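The fingertip in both pictures (side (172,241), scene (672,173)) lies at the yellow marker, which is about 30 mm above the reported TCP. I'll check that against the start picture, then make a guarded touch on the bare box top (z = 60) between the rails to calibrate it.

```bash
python3 - <<'E'
from rig import env, hand, snapshot
from h import *
S=snapshot("scene");D=snapshot("side")
print("start TCP scene/side", proj(S,[[575,0,197],[575,0,210],[575,0,227],[575+42,0,210],[575-42,0,210]]).round(0).tolist(), proj(D,[[575,0,197],[575,0,210],[575,0,227],[575+42,0,210],[575-42,0,210]]).round(0).tolist())
# triangulate tip
A=[];b=[]
for s,u,v in ((D,240+172/2.5,190+241/2.5),(S,270+(672-400)/2.5,190+173/2.5)):
    o,d=ray(s,u,v); d/=np.linalg.norm(d); M=np.eye(3)-np.outer(d,d); A.append(M); b.append(M@o)
print("tip",np.linalg.lstsq(np.vstack(A),np.hstack(b),rcond=None)[0].round(1))
q=quat(1); z=68
env.movel(W(0,45,68),q)
f0=np.mean([env.current_ft_force()[2] for _ in range(5)])
env.movel(W(0,45,44),q,max_speed=60); z=44; f=np.mean([env.current_ft_force()[2] for _ in range(3)])-f0; print(z,f)
while z>24 and f<3:
    z-=1.5; env.movel(W(0,45,z),q,max_speed=30); f=np.mean([env.current_ft_force()[2] for _ in range(3)])-f0; print(z,round(f,1))
print(env.current_time_s(),env.current_ee_pos())
E
```

```text
start TCP scene/side [[267.0, 168.0], [267.0, 162.0], [267.0, 153.0], [253.0, 174.0], [280.0, 150.0]] [[337.0, 163.0], [337.0, 157.0], [337.0, 149.0], [315.0, 154.0], [359.0, 159.0]]
tip [579.7 227.9  93.1]
44 0.47166182721650174
42.5 0.2
41.0 0.8
39.5 0.3
38.0 0.4
36.5 0.2
35.0 -0.4
33.5 1.2
32.0 -0.5
30.5 -0.0
29.0 0.4
27.5 0.6
26.0 0.4
24.5 8.3
13.0083 [576.77943637 216.59886067  25.73785457]
```

```bash
cat > look.py <<'E'
from rig import env, hand, snapshot
from h import *
import cv2,sys
def look(name,marks=()):
    out=[]
    for n,o in(("side",(240,190)),("scene",(270,190))):
        s=snapshot(n); im=s["image"][:,:,::-1][o[1]:o[1]+160,o[0]:o[0]+160]; im=cv2.resize(im,None,fx=2.5,fy=2.5,interpolation=2)
        for X,c in marks:
            u=(proj(s,[X])[0]-o+.5)*2.5; cv2.drawMarker(im,tuple(int(round(q)) for q in u),c,0,10,1)
        out.append(im)
    cv2.imwrite(f"pics/{name}.png",cv2.hconcat(out))
E
python3 - <<'E'
from look import *
print(env.current_ee_pos(),env.current_ft_force(),env.current_width(),np.round(env.current_qpos(),3))
p=np.array(env.current_ee_pos())
look("t1",[(p+[0,0,34],(0,0,255))])
s=snapshot("wrist");cv2.imwrite("pics/t1w.png",s["image"][:,:,::-1])
E
```

```text
[576.77943637 216.59886067  25.73785457] [-3.95043861 -1.15429341  8.07847193] -0.07877601533311528 [ 0.163  0.443  1.605 -0.     1.093 -1.063]
```

View pics/t1.png

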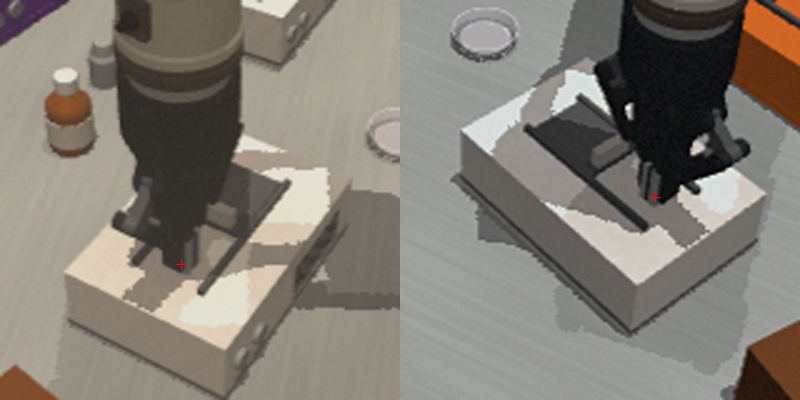

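View pics/t1w.png

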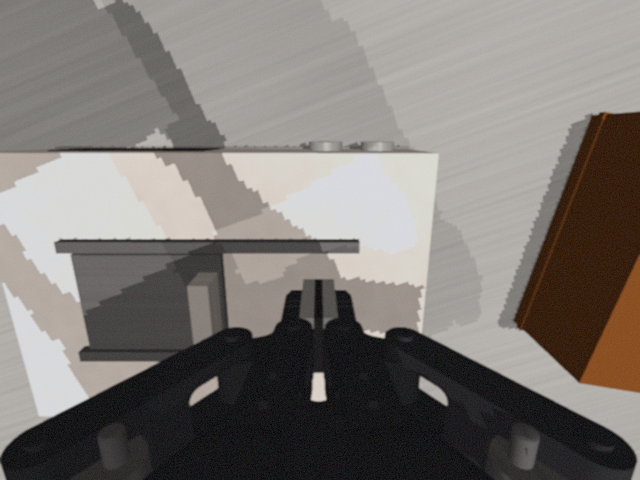

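The tip touches the box top (side (180,265), scene (655,198)) at a reported z of 25.8, so true tip height is reported z + 34. The start picture shows the same offset, about 18 px, and xy agrees. I'll apply it and redo the push, reading the force at each step.

```bash
cat >> h.py <<'E'
DZ=34.2
def T(bx,by,z): return W(bx,by,z-DZ)
E
python3 - <<'E'
from look import *
q=quat(1)
env.movel(T(0,45,95),q); 
env.movel(T(0,-30,95),q,max_speed=250)
f0=np.mean([env.current_ft_force() for _ in range(4)],axis=0)
def F():
    f=np.mean([env.current_ft_force() for _ in range(3)],axis=0)-f0; return np.round([f[:2]@ex,f[:2]@ey,f[2]],1)
env.movel(T(0,-30,69),q,max_speed=100); print(F())
by=-30
while by<48:
    by+=3; env.movel(T(0,by,69),q,max_speed=60); f=F(); print(by,f)
    if f[1]<-7 or f[2]>10: break
print(env.current_time_s(),env.current_ee_pos())
look("p1")
E
```

```text
[0.4 0.  0.7]
-27 [-0.8 -0.8  0.4]
-24 [ 0.1 -0.2 -0.3]
-21 [-0.3 -0.6 -0.3]
-18 [-1.1 -0.7  0.5]
-15 [-0.1 -0.5  1.2]
-12 [-0.8 -1.9  0.8]
-9 [-0.2 -0.1 -0.1]
-6 [-1.2 -1.1 -0.9]
-3 [-0.9 -1.1 -0. ]
0 [-1.  -1.6  0.7]
3 [-1.4 -0.1 -0.4]
6 [-1.1 -1.4  0.4]
9 [-0.8 -2.2  0.1]
12 [-1.6 -0.1  0.5]
15 [-1.4 -0.6  0.5]
18 [-1.1 -1.  -0. ]
21 [-0.7 -1.3  0.1]
24 [-1.8 -0.7  0.1]
27 [-1.2 -1.5  1.1]
30 [-0.8 -0.9  0.8]
33 [-0.8 -0.7  0.2]
36 [-1.  -1.5  0.6]
39 [-0.9 -4.2  1.1]
42 [ -0.8 -13.9   5.1]
20.4083 [574.47471545 210.55450351  34.49644451]
```

View pics/p1.png

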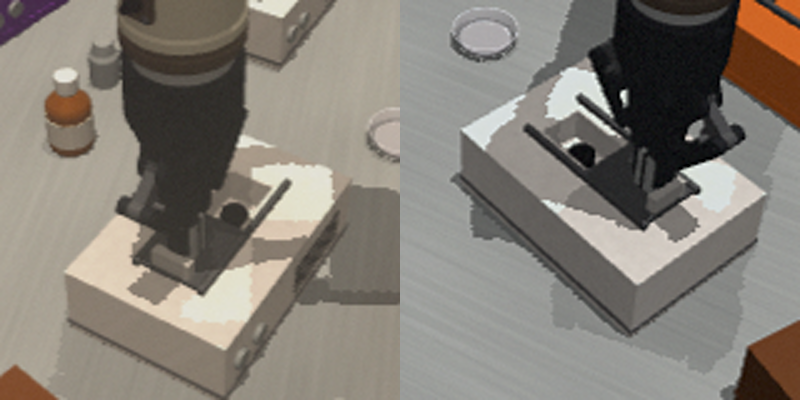

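The shutter is at its open stop (13.9 N felt), with the well uncovered and the key visible at side crop (233,213) and scene crop (580,155). Now I press the key.

```bash
python3 - <<'E'
from look import *
q=quat(1)
env.movel(T(0,36,69),q,max_speed=80); env.movel(T(0,36,84),q)
env.movel(T(0,-30,84),q,max_speed=200)
f0=np.mean([env.current_ft_force() for _ in range(4)],axis=0)
def F():
    f=np.mean([env.current_ft_force() for _ in range(3)],axis=0)-f0; return np.round([f[:2]@ex,f[:2]@ey,f[2]],1)
env.movel(T(0,-30,47),q,max_speed=80); print(F(),env.current_ee_pos()[2]+DZ)
z=47
while z>34:
    z-=1; env.movel(T(0,-30,z),q,max_speed=30); f=F(); print(z,f,round(env.current_ee_pos()[2]+DZ,2))
    if f[2]>11: break
env.sleep(0.3); print(env.current_time_s(),F(),env.current_ee_pos()[2]+DZ)
look("k1")
E
```

```text
[ 0.2 -0.6 -0. ] 46.6283568338844
46 [0.4 0.5 0.3] 46.35
45 [ 1.3 -1.2 -0. ] 45.05
44 [-0.1 -1.6  1.7] 44.18
43 [-0.  -1.6  2.9] 43.15
42 [-0.6 -1.   3. ] 42.13
41 [ 0.6 -0.6  3.9] 41.13
40 [ 0.2 -0.9  4.8] 40.14
39 [-1.8 -2.8  9.7] 39.84
38 [-5.2 -4.4 16.8] 39.75
24.65 [-5.1 -4.1 16.4] 39.75409624124128
```

View pics/k1.png

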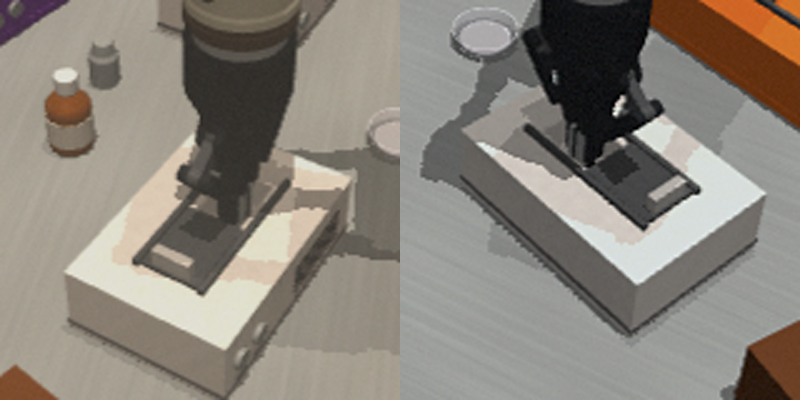

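The force curve matches the key: contact at 45 mm, 1.7 to 4.8 N over the stroke, then a hard stop at 39.8 mm. It is fully pressed. I withdraw and push the shutter shut from its +y side.

```bash
python3 - <<'E'
from look import *
q=quat(1)
env.movel(T(0,-30,88),q)
env.movel(T(0,82,88),q,max_speed=200)
f0=np.mean([env.current_ft_force() for _ in range(4)],axis=0)
def F():
    f=np.mean([env.current_ft_force() for _ in range(3)],axis=0)-f0; return np.round([f[:2]@ex,f[:2]@ey,f[2]],1)
env.movel(T(0,82,69),q,max_speed=100); print(F())
env.movel(T(0,60,69),q,max_speed=60); print(60,F())
env.movel(T(0,22,69),q,max_speed=50); print(22,F())
by=22
while by>5:
    by-=2; env.movel(T(0,by,69),q,max_speed=50); f=F(); print(by,f)
    if f[1]>8: break
env.sleep(.15)
print(env.current_time_s(),env.current_ee_pos())
env.movel(T(0,by+8,69),q,max_speed=80)
env.movel(T(0,by+8,115),q)
print(env.current_time_s()); look("e1")
s=snapshot("scene");cv2.imwrite("pics/e1s.png",s["image"][:,:,::-1])
E
```

```text
[-0.  -1.3 -0.6]
60 [-1.  -0.2  1.3]
22 [-0.5  0.5 -0.3]
20 [ 0.4  0.2 -0.2]
18 [-0.9  1.2 -0.3]
16 [-0.3  1.  -0.5]
14 [-0.9  0.9 -0.1]
12 [-0.5  1.2  0.5]
10 [ 0.6  4.4 -1.4]
8 [-1.1 11.5 -1.8]
29.6083 [564.98780945 183.8174986   35.07011291]
30.3167
```

View pics/e1.png

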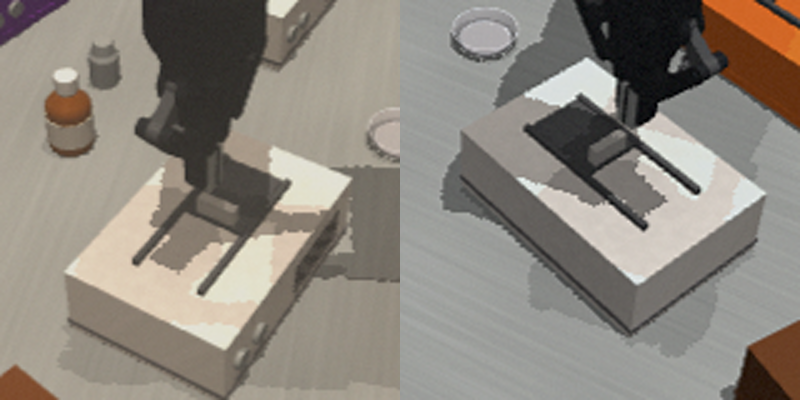

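View pics/e1s.png

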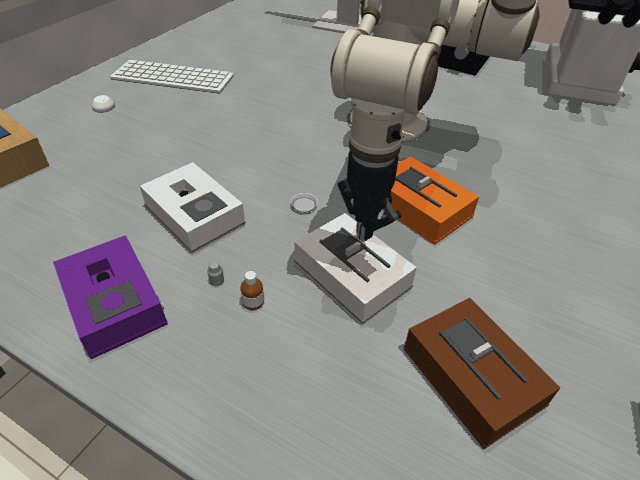

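A firm 11.5 N stop was felt where "shut" should be. The open and shut contact positions, 40.5 and 10.5 mm, give half finger widths of 11.5 and 10.5 mm, which agree. I'll clear the view for one last check before handing in.

```bash
python3 - <<'E'
from look import *
env.movel(T(-40,-70,230),quat(1),max_speed=250)
print(env.current_time_s(),env.current_ft_force())
look("e2",[(W(x,y,78),(0,0,255)) for x in(-15,15) for y in (-8,0)])
E
```

```text
31.2167 [ 0.08441169  0.72611103 -0.78257203]
```

View pics/e2.png

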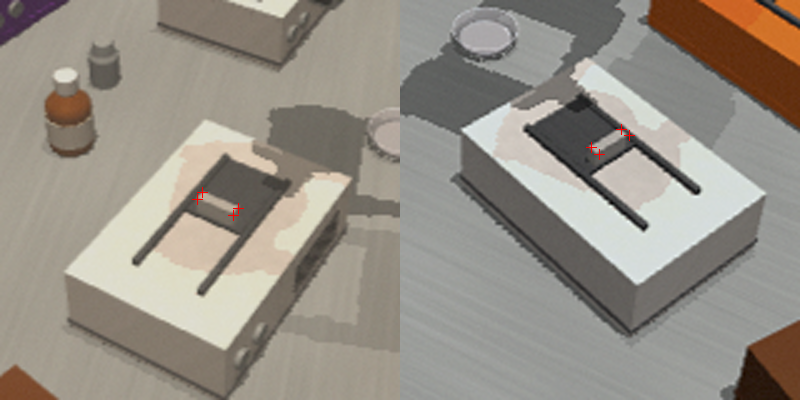

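The tab's top edge sits on the predicted shut marks in both views (side (218,205), scene (611,142)). Handing in.

```bash
python3 -c "
from rig import env
env.hand_in(); print(env.current_time_s())"
```

```text
the job is handed in; nothing more can be done
the job is handed in; nothing more can be done
```

The job is done and handed in; the clock read 31.2 s of the 48 s at my last check. With the fingers closed, I pushed the white zero_box's shutter open, pressed the sunken key to its bottom and pushed the shutter fully shut again.

**First push missed:** it passed above the tab without touching it, because the true fingertip was about 34 mm above the reported TCP. I found this in the pictures and fixed the value by touching the box top. A rougher estimate from two pictures gave only 25 mm, but the key contact at 45 mm and its bottom at 40 mm then matched the 34 mm value.

**Last checks:**
- **Shutter open:** it reached its stop with 13.9 N felt.
- **Key:** the force rose from 1.7 to 4.8 N over 5 mm, then hit a hard stop at 16.8 N. I withdrew completely, but the shut shutter hides the key, so I did not see it come back up.
- **Shutter shut:** I felt an 11.5 N stop, and the tab lies on the predicted shut marks in both views.
- **Bystanders:** the dish, bottle and lens look unmoved, and I never went near heat_box.
- **Arm:** it was clear of everything at hand-in.

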